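# Bung the row of sample flasks in order of size

### The job

The four stoneware sample flasks in the oak carrier have been left open. Close each with the beech bung of its size from the bar mat, so that the bungs line up along the row in order from the smallest to the largest. Each bung must be fully home: upright, with its head resting flat on the rim.

Things in the scene. Friction and masses are not known exactly. Their poses are not given: they have to be found in the camera images.
- bung_1: smallest of four turned beech bungs (loose, about 20 g): round straight head 32 mm across, 16 mm tall, gripped from above; below it a tapered plug 22 mm long, 25 mm wide at the head, 12 mm at its end. Origin on the axis at the underside of the head; z along the axis, up when it stands on its plug. It stands plug down on a 4 mm thick black rubber bar mat among the other bungs.
- bung_2: second smallest of four turned beech bungs (loose, about 28 g): round straight head 40 mm across, 18 mm tall, gripped from above; below it a tapered plug 22 mm long, 33 mm wide at the head, 20 mm at its end. Origin on the axis at the underside of the head; z along the axis, up when it stands on its plug. On the bar mat.
- bung_3: second largest of four turned beech bungs (loose, about 36 g): round straight head 48 mm across, 20 mm tall, gripped from above; below it a tapered plug 22 mm long, 41 mm wide at the head, 28 mm at its end. Origin on the axis at the underside of the head; z along the axis, up when it stands on its plug. On the bar mat, where a used cork (48 mm tall) and a foil cutter lie among the bungs.
- bung_4: largest of four turned beech bungs (loose, about 44 g): round straight head 56 mm across, 22 mm tall, gripped from above; below it a tapered plug 22 mm long, 49 mm wide at the head, 36 mm at its end. Origin on the axis at the underside of the head; z along the axis, up when it stands on its plug. On the bar mat.
- flask_1: smallest of four white stoneware flasks (fixed), 50 mm across, 80 mm tall. Round open mouth 28 mm wide inside, 34 mm outside, for the bung with the 32 mm head, which rests on the rim. Origin: mouth centre at rim height, 88 mm above the counter; z up, y along the row to the larger flasks. One row with the others in a low oak carrier, 92 x 284 mm.
- flask_2: second smallest of four white stoneware flasks (fixed), 57 mm across, 92 mm tall. Round open mouth 36 mm wide inside, 42 mm outside, for the bung with the 40 mm head, which rests on the rim. Origin: mouth centre at rim height, 100 mm above the counter; z up, y along the row to the larger flasks. A bung too small falls in, one too large stands proud.
- flask_3: second largest of four white stoneware flasks (fixed), 64 mm across, 104 mm tall. Round open mouth 44 mm wide inside, 50 mm outside, for the bung with the 48 mm head, which rests on the rim. Origin: mouth centre at rim height, 112 mm above the counter; z up, y along the row to the larger flasks. Mouths are 57 to 72 mm apart.
- flask_4: largest of four white stoneware flasks (fixed), 72 mm across, 116 mm tall. Round open mouth 52 mm wide inside, 58 mm outside, for the bung with the 56 mm head, which rests on the rim. Origin: mouth centre at rim height, 124 mm above the counter; z up, y along the row to the larger flasks. A 200 mm high cask stands between carrier and mat.
Things that resemble listed ones, but are neither listed nor needed, are in the scene too. Leave any red look-alike of the bung_3 alone. What is shaped like the bung_4 but red is not meant.

How it is judged:
By the outcome, as a careful person would: the job done as asked, in the order asked, and still so for the second after the job is handed in, with the robot touching nothing.
It also fails if it takes over 128 s, if anything falls off the work surface, if the arm or the gripper's body presses on something with over 40 N, if the wrist force passes 120 N, or if a joint passes its speed limit or range.

### The arm

A 6-joint arm with a two-finger parallel gripper is mounted at the origin on the work surface; the furniture and walls round the work are solid. World frame = base frame: x ahead of the robot, y to its left, z up, the work surface at z = 0. Lengths are in m, angles in rad, forces in N, time in s.
With the tool pointing down it reaches from about 0.275 to 0.75 m from the base axis. Payload 10.2 kg.
Tool frame: the origin (TCP) lies midway between the tips of the shut fingers; the grasp point (between the pads) lies 19 mm behind it (manip.grasp_offset is the distance from the TCP to the grasp point, in m); z points along the fingers, y is the line along which they close (so a half turn about z gives the same grasp; the last joint's range is limited). The gripper opens to 88 mm and grips with 3 to 60 N. Pads are 18 mm wide; open, the fingers measure 123 mm over their backs; the gripper's body (75 mm by 187 mm) begins 45 mm behind the grasp point.
Start: joints at [-1.465, 0.313, 1.498, -0, 1.331, -0.223], TCP at [0.17, -0.497, 0.239] pointing down, gripper open.
Joint ranges: [-2.94, 2.94], [-0.97, 2.17], [0.19, 2.56], [-1.23, 4.37], [0.02, 3.11], [-2.88, 2.88]. Speed limits (rad/s): [2.39, 2.39, 3.01, 3.14, 3.14, 3.14].

### API

Orientations are given as [roll, pitch, yaw] about the fixed x, y, z axes, in that order (R = Rz(yaw) Ry(pitch) Rx(roll)).
In Python, from bench import monitor, eyes, manip gives the robot as it stands.
- The arm moves only by the shell command python3 -m jog 'ROWS' [OPENING] [FORCE]. ROWS is JSON, a list of rows, each an object with "linear": the shift along the tool's x, y, z in cm, a list of three; "delta_rot": the turn, a rotation vector about the tool's x, y, z in degrees, a list of three. In form: [{"linear": [x, y, z], "delta_rot": [wx, wy, wz]}, ...]. A call has 1 to 8 rows; each row shifts and turns the commanded pose from where the row before left it, along the tool's axes as they then stand; what a row does not reach is not made up. A row lasts 1/12 s, in which the tool goes at most 41.7 mm and 7.16 degrees, less where a joint would pass 70% of its speed; a pose out of reach is approached as far as the arm can. A call with a gripper value outside its range is refused whole. OPENING is the opening, from 0 (shut) to 1 (fully open), set as the call begins (- or left out, the last holds). The fingers move at their own pace and stop on an object; FORCE is the grip in N (left out, the last holds). Time passes only in rows, so rows that do not move let the fingers close. It gives the time, the measured TCP pose, the force, the opening and the grip force at its end, in the units of the state.
- monitor.get_obs(): the state, without advancing time (a new reading comes with each control period).
- eyes.capture(name): name is "side" or "top" or "wrist"; returns the picture (384x512x3 uint8, red, green, blue); there is no depth.
- eyes.camera_info(name): a dict with "vfov" (degrees; the focal length in pixels is half the picture's height over the tangent of half this angle, whatever the lens; pixels are square), "cx", "cy" (the principal point, pixels), "rvec" (rotation vector, rad) and "tvec" (3), from world to camera coordinates, as OpenCV has them. Camera axes: x right, y down, z forward; pixel columns grow to the right and rows downward; lengths in m; the calibration is good to about 2 mm. A picture is of the moment at which its call begins: read the wrist's pose just before it. camera_info takes no time and is no camera call; for the wrist camera it gives the pose at the moment of the call.
- manip.close_job(): hands the job in; it is judged then, once.
The state is a dict: "time": time; "joints": joint angles; "joint_vel": joint speeds; "joint_efforts": joint torques, N m; "ee_pos": TCP position; "ee_rot": TCP orientation; "wrist_force": force on the tool from outside, world axes, zero at the start; "torque": the same for the moment, N m; "gripper_width": opening from 0.0 (shut) to 1.0 (fully open); "grasp_force": force on a finger pad.
Only numpy, scipy, OpenCV 4.12 (cv2) and the standard library are available. Lean on these libraries where they do the work, as an engineer would, in place of code of your own. Each camera call takes 0.05 s, during which the arm holds its last target. There are 200 camera calls.

## Working session

There is one attempt and no reset: what is moved stays moved. The work goes in short steps, Python scripts to look and compute and a shell command to move; the robot and the scene stay as the last step left them, time stands still between calls to the robot, and variables do not carry over. Pictures are saved under pics/ and viewed, at most 14 in all, crops included, and the job is handed in when it is done.

```bash
ls; mkdir -p pics
python3 - <<'E'
from bench import monitor, eyes, manip
import cv2
print(monitor.get_obs())
for n in("side","top"):
    print(eyes.camera_info(n)); im=eyes.capture(n); cv2.imwrite(f"pics/{n}0.png",im[:,:,::-1])
print(manip.grasp_offset)
E
```

```text
pics
{'time': 0.0, 'joints': array([-1.46537713e+00,  3.13402162e-01,  1.49840471e+00, -3.55786027e-06,
        1.33101085e+00, -2.23427301e-01]), 'joint_vel': array([-4.04674334e-04, -6.29351586e-04,  6.93196209e-04, -1.21964555e-04,
        1.19712818e-05,  5.63676667e-04]), 'joint_efforts': array([-1.29311380e-05, -4.02211118e+01, -2.52275938e+01,  6.94976421e-02,
        3.51339974e-02, -1.16785286e-04]), 'ee_pos': array([ 0.16949774, -0.49663211,  0.23819774]), 'ee_rot': array([-3.14039727e+00, -2.68071881e-04,  3.28847186e-01]), 'wrist_force': array([-0.93605987,  0.02331863,  0.0691673 ]), 'torque': array([-0.00886299,  0.01563155, -0.0115642 ]), 'grasp_force': 0.0, 'gripper_width': 1.0019891264506668}
{'vfov': 55.94795803403778, 'cx': 260.52504589202306, 'cy': 194.0844567645184, 'rvec': array([ 0.58543284, -2.65551363,  1.15813311]), 'tvec': array([0.34889639, 0.20091885, 0.97935922])}
{'vfov': 48.49370969301869, 'cx': 250.1496655110748, 'cy': 191.70732592302247, 'rvec': array([ 2.17812884, -2.14461399,  0.16169451]), 'tvec': array([-0.01612552,  0.38441549,  1.32670587])}
0.0187
```

View pics/top0.png

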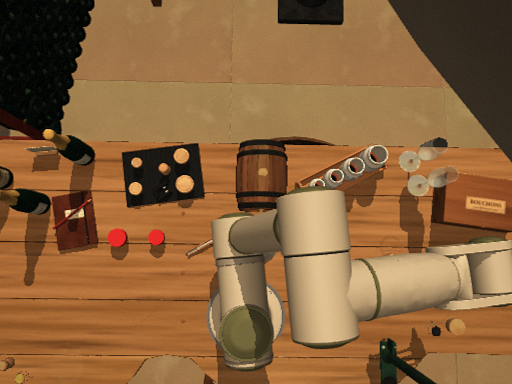

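View pics/side0.png

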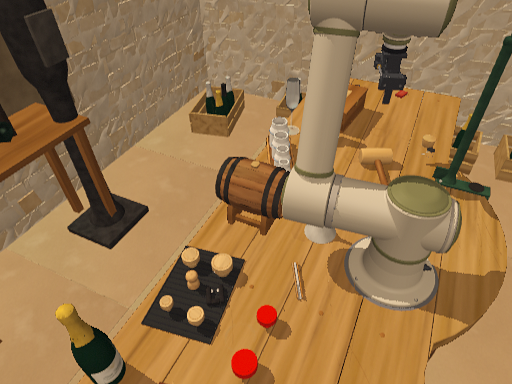

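```bash
cat > h.py <<'E'
import numpy as np, cv2
from bench import monitor, eyes, manip
def cam(n):
    c=eyes.camera_info(n); f=192/np.tan(np.radians(c['vfov']/2))
    K=np.array([[f,0,c['cx']],[0,f,c['cy']],[0,0,1]]); return K,cv2.Rodrigues(c['rvec'])[0],c['tvec'],c['rvec']
def back(n,uv,z,C=None):
    K,R,t,_=C or cam(n); o=-R.T@t; d=R.T@np.linalg.inv(K)@[uv[0],uv[1],1]
    return o+d*(z-o[2])/d[2]
def proj(n,P,C=None):
    K,R,t,r=C or cam(n); return cv2.projectPoints(np.atleast_2d(np.float64(P)),r,t,K,None)[0][:,0]
E
python3 - <<'E'
from h import *
im=cv2.imread('pics/top0.png')
a=cv2.resize(im[138:212,118:208],None,fx=6,fy=6,interpolation=cv2.INTER_CUBIC)[:, :540]
b=cv2.resize(im[138:198,296:396],None,fx=6,fy=6,interpolation=cv2.INTER_CUBIC)
cv2.imwrite('pics/ca.png',a); cv2.imwrite('pics/cb.png',b)
for uv,z in [((137,163),.042),((135,189),.044),((181,157),.046),((184,184),.048),((376,156),.124),((355,167),.112)]: print(uv,back('top',uv,z))
E
```

```text
(137, 163) [0.4675365  0.34730754 0.042     ]
(135, 189) [0.38466132 0.34896708 0.044     ]
(181, 157) [0.488443   0.20942736 0.046     ]
(184, 184) [0.40241007 0.19676004 0.048     ]
(376, 156) [ 0.48548503 -0.38309996  0.124     ]
(355, 167) [ 0.45328451 -0.32264422  0.112     ]
```

View pics/ca.png

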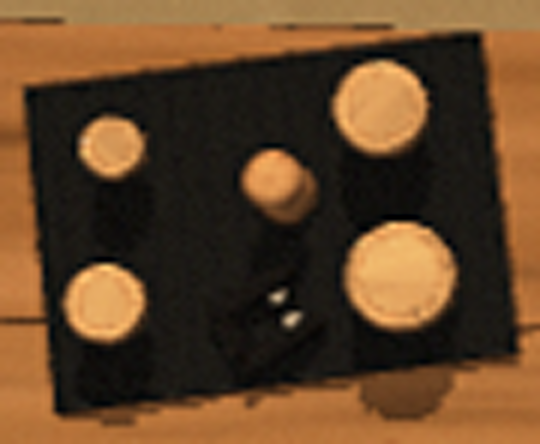

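View pics/cb.png

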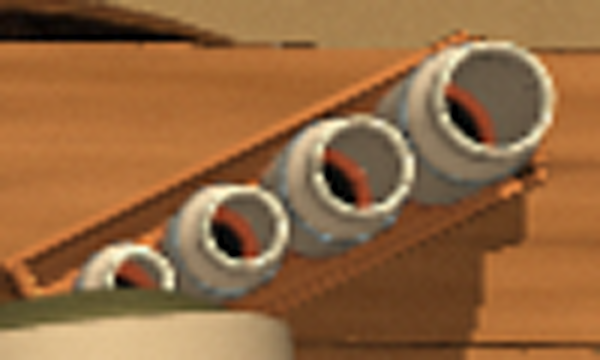

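Bungs read by head size in the top picture: bung_1 (136,162), bung_2 (135,188), bung_3 (181,155), bung_4 (184,183). Things that could be mistaken for them are the cork at (164,168), the red look-alikes at (118,237) and (157,237), and tan items at (456,326). The four pale heads in the mat crop measure about 33, 41, 48 and 56 mm, so the choice is confirmed. The carrier mouths are at (379,154), (357,165), (337,176) and about (319,183), the last partly hidden by the arm.

Run:
```python
from h import *
o=monitor.get_obs(); K,R,t,r=cam('wrist'); p=-R.T@t
print('cam pos',p,'fwd',R[2],'right',R[0],'rel',p-o['ee_pos'],K)
Rt=cv2.Rodrigues(np.zeros(3))[0]
S=lambda x0,y0,u,v:(x0+(u+.5)/6-.5,y0+(v+.5)/6-.5)
for n,(u,v),z in [('b1',(112,147),.042),('b2',(105,302),.044),('b3',(380,107),.046),('b4',(400,275),.048)]: print(n,back('top',S(118,138,u,v),z))
for n,(u,v),z in [('f4',(498,97),.124),('f3',(367,163),.112),('f2',(247,227),.1),('f1',(138,275),.088)]: print(n,back('top',S(296,138,u,v),z))
```

```text
cam pos [ 0.24870161 -0.47005194  0.38458013] fwd [-0.30562276 -0.10371322 -0.94648735] right [ 3.22786111e-01 -9.46471795e-01 -5.16800501e-04] rel [0.07918392 0.02663249 0.14634211] [[273.10796915   0.         257.32890203]
 [  0.         273.10796915 184.76543032]
 [  0.           0.           1.        ]]
b1 [0.47042717 0.34979887 0.042     ]
b2 [0.38807127 0.34887755 0.044     ]
b3 [0.49352035 0.20986947 0.046     ]
b4 [0.40426141 0.19604646 0.048     ]
f4 [ 0.49249649 -0.39103997  0.124     ]
f3 [ 0.46025863 -0.32805522  0.112     ]
f2 [ 0.4287818  -0.26996114  0.1       ]
f1 [ 0.40524216 -0.21686917  0.088     ]
```

```bash
python3 -m jog '[{"linear":[0,0,-1],"delta_rot":[0,0,-7.1]},{"linear":[0,0,-1],"delta_rot":[0,0,-7.1]},{"linear":[0,0,-1],"delta_rot":[0,0,-7.1]},{"linear":[0,0,-1],"delta_rot":[0,0,-7.1]},{"linear":[0,0,-1],"delta_rot":[0,0,-7.1]},{"linear":[0,0,-1],"delta_rot":[0,0,-7.1]},{"linear":[0,0,0],"delta_rot":[0,0,-7.1]},{"linear":[0,0,0],"delta_rot":[0,0,-7.1]}]' 0.6
python3 -m jog '[{"linear":[0,0,0],"delta_rot":[0,0,-7.1]},{"linear":[0,0,0],"delta_rot":[0,0,-7.1]},{"linear":[0,0,0],"delta_rot":[0,0,-7.1]},{"linear":[0,0,0],"delta_rot":[0,0,-7.1]},{"linear":[0,0,0],"delta_rot":[0,0,-7.1]},{"linear":[0,0,0],"delta_rot":[0,0,-7.1]},{"linear":[0,0,0],"delta_rot":[0,0,0]}]'
cat >> h.py <<'E'
def to(x,y,z,yaw=None):
    "shift (cm) along tool axes to a world point, and turn about tool z (deg)"
    o=monitor.get_obs(); R=__import__('scipy.spatial.transform',fromlist=['Rotation']).Rotation.from_euler('xyz',o['ee_rot']).as_matrix()
    print('t',round(o['time'],2),'pos',o['ee_pos'].round(4),'rot',np.degrees(o['ee_rot']).round(2),'shift cm',(100*R.T@(np.array([x,y,z])-o['ee_pos'])).round(2),'j',o['joints'].round(2))
E
python3 -c "
from h import *
to(.435,-.28,.30)"
```

```text
time: 0.77
ee_pos: [0.1695, -0.4969, 0.2989]
ee_rot: [3.141, 0.0, 1.326]
wrist_force: [0.7, -0.3, -0.1]
gripper_width: 0.601
grasp_force: 0.0
time: 1.35
ee_pos: [0.1695, -0.4968, 0.2984]
ee_rot: [3.141, -0.001, 2.068]
wrist_force: [0.3, 0.3, 0.5]
gripper_width: 0.603
grasp_force: 0.0
t 1.35 pos [ 0.1695 -0.4968  0.2984] rot [ 1.7999e+02 -4.0000e-02  1.1849e+02] shift cm [ 6.39 33.68 -0.15] j [-1.47  0.28  1.39 -0.    1.47 -1.96]
```

```bash
python3 -m jog '[{"linear":[0.7,3.75,0],"delta_rot":[0,0,0]},{"linear":[0.7,3.75,0],"delta_rot":[0,0,0]},{"linear":[0.7,3.75,0],"delta_rot":[0,0,0]},{"linear":[0.7,3.75,0],"delta_rot":[0,0,0]},{"linear":[0.7,3.75,0],"delta_rot":[0,0,0]},{"linear":[0.7,3.75,0],"delta_rot":[0,0,0]},{"linear":[0.7,3.75,0],"delta_rot":[0,0,0]},{"linear":[0.7,3.75,0],"delta_rot":[0,0,0]}]'
python3 -m jog '[{"linear":[0.8,3.7,0],"delta_rot":[0,0,0]},{"linear":[0,0,0],"delta_rot":[0,0,0]},{"linear":[0,0,0],"delta_rot":[0,0,0]}]'
python3 - <<'E'
from h import *
to(.435,-.28,.30)
C=cam('wrist'); im=eyes.capture('wrist')[:,:,::-1].copy(); cv2.imwrite('pics/w1.png',im)
import pickle; pickle.dump(C,open('w1.pkl','wb'))
print(proj('wrist',[[.4925,-.391,.124],[.4603,-.328,.112],[.4288,-.27,.1],[.4,-.217,.088]],C))
E
```

```text
time: 2.02
ee_pos: [0.4085, -0.3041, 0.2987]
ee_rot: [-3.142, -0.0, 2.059]
wrist_force: [-0.3, -0.8, -0.1]
gripper_width: 0.599
grasp_force: 0.0
time: 2.27
ee_pos: [0.4369, -0.2799, 0.2984]
ee_rot: [-3.141, -0.001, 2.063]
wrist_force: [0.6, -0.4, -0.4]
gripper_width: 0.597
grasp_force: 0.0
t 2.27 pos [ 0.4369 -0.2799  0.2984] rot [-1.7998e+02 -3.0000e-02  1.1823e+02] shift cm [ 0.09 -0.17 -0.16] j [-0.8   0.26  1.41 -0.    1.47 -1.29]
[[255.41078071 253.80496782]
 [256.43812784 202.15195694]
 [256.1660522  150.777465  ]
 [255.89780468 101.18777055]]
```

View pics/w1.png

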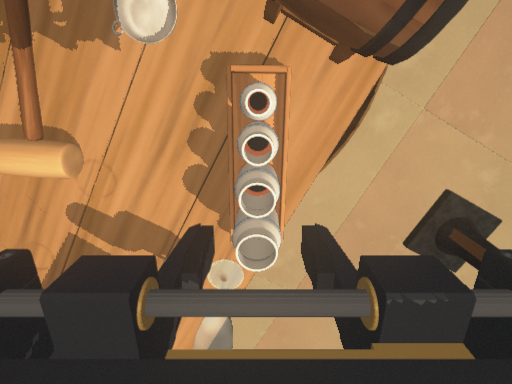

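The wrist view shows the carrier with its four mouths at about (258,101), (258,149), (257,199) and (257,252). The larger is nearer the fingers, and they are within 2–3 px of the predicted pixels. I'll refine these by edge fitting.

```bash
cat >> h.py <<'E'
from scipy.optimize import minimize
def fitcircles(img,C,guess,z,radii,span=.007):
    "centre (x,y) where circles of the given radii at height z lie on the strongest edges"
    g=cv2.GaussianBlur(cv2.cvtColor(img,cv2.COLOR_BGR2GRAY),(0,0),.8).astype(np.float32)
    m=np.hypot(cv2.Sobel(g,cv2.CV_32F,1,0),cv2.Sobel(g,cv2.CV_32F,0,1))
    a=np.linspace(0,2*np.pi,90)
    def s(c):
        v=0
        for r in radii:
            q=proj(None,np.c_[c[0]+r*np.cos(a),c[1]+r*np.sin(a),0*a+z],C).astype(np.float32)
            v+=np.minimum(cv2.remap(m,q[None,:,0],q[None,:,1],cv2.INTER_LINEAR),250).mean()
        return v
    G=[(s((guess[0]+i,guess[1]+j)),guess[0]+i,guess[1]+j) for i in np.arange(-span,span+1e-6,.001) for j in np.arange(-span,span+1e-6,.001)]
    b=max(G); w=np.array(G); w=w[w[:,0]>.97*b[0]]
    return w[:,1:].mean(0).round(4), round(float(b[0]),1)
E
python3 - <<'E'
from h import *
import pickle
C=pickle.load(open('w1.pkl','rb')); w=cv2.imread('pics/w1.png'); t=cv2.imread('pics/top0.png'); T=cam('top')
for n,g,z,ro in [('f1',(.402,-.217),.088,.017),('f2',(.4288,-.27),.1,.021),('f3',(.4603,-.328),.112,.025),('f4',(.4925,-.391),.124,.029)]:
    print(n,'wrist',fitcircles(w,C,g,z,[ro,ro-.003]),'top',fitcircles(t,T,g,z,[ro,ro-.003]))
for n,g,z,r in [('b1',(.4704,.3498),.042,.016),('b2',(.388,.349),.044,.02),('b3',(.4935,.21),.046,.024),('b4',(.4043,.196),.048,.028)]:
    print(n,'top',fitcircles(t,T,g,z,[r]))
to(.42,.25,.29)
E
```

```text
f1 wrist (array([ 0.403, -0.217]), 380.3) top (array([ 0.3981, -0.2171]), 408.4)
f2 wrist (array([ 0.4298, -0.268 ]), 437.2) top (array([ 0.4315, -0.2711]), 418.7)
f3 wrist (array([ 0.4598, -0.325 ]), 433.5) top (array([ 0.4609, -0.3284]), 399.1)
f4 wrist (array([ 0.493, -0.389]), 382.8) top (array([ 0.4892, -0.3923]), 350.0)
b1 top (array([0.4708, 0.3503]), 250.0)
b2 top (array([0.3881, 0.3494]), 250.0)
b3 top (array([0.4938, 0.2097]), 250.0)
b4 top (array([0.4043, 0.1962]), 250.0)
t 2.32 pos [ 0.4361 -0.2809  0.2984] rot [-1.7997e+02 -3.0000e-02  1.1815e+02] shift cm [47.57 23.63  0.86] j [-0.8   0.26  1.41 -0.    1.47 -1.29]
```

```bash
python3 -m jog '[{"linear":[3.4,1.7,0],"delta_rot":[0,0,0]},{"linear":[3.4,1.7,0],"delta_rot":[0,0,0]},{"linear":[3.4,1.7,0],"delta_rot":[0,0,0]},{"linear":[3.4,1.7,0],"delta_rot":[0,0,0]},{"linear":[3.4,1.7,0],"delta_rot":[0,0,0]},{"linear":[3.4,1.7,0],"delta_rot":[0,0,0]},{"linear":[3.4,1.7,0],"delta_rot":[0,0,0]},{"linear":[3.4,1.7,0],"delta_rot":[0,0,0]}]'
python3 -m jog '[{"linear":[3.4,1.7,0],"delta_rot":[0,0,0]},{"linear":[3.4,1.7,0],"delta_rot":[0,0,0]},{"linear":[3.4,1.7,0],"delta_rot":[0,0,0]},{"linear":[3.4,1.7,0],"delta_rot":[0,0,0]},{"linear":[3.4,1.7,0],"delta_rot":[0,0,0]},{"linear":[3.4,1.7,0],"delta_rot":[0,0,0]},{"linear":[0,0,0],"delta_rot":[0,0,0]},{"linear":[0,0,0],"delta_rot":[0,0,0]}]'
python3 - <<'E'
from h import *
C=cam('wrist'); im=eyes.capture('wrist')[:,:,::-1].copy(); cv2.imwrite('pics/w2.png',im)
for n,g,z,r in [('b1',(.4704,.3498),.042,.016),('b2',(.388,.349),.044,.02),('b3',(.4935,.21),.046,.024),('b4',(.4043,.196),.048,.028)]:
    print(n,fitcircles(im,C,g,z,[r]),proj('',[[*g,z]],C))
to(.47,.35,.1)
E
```

```text
time: 2.98
ee_pos: [0.4266, 0.0233, 0.2989]
ee_rot: [3.141, 0.0, 2.059]
wrist_force: [1.1, -1.1, -0.1]
gripper_width: 0.599
grasp_force: 0.0
time: 3.65
ee_pos: [0.4207, 0.2508, 0.2984]
ee_rot: [-3.141, 0.0, 2.063]
wrist_force: [0.4, -0.6, -0.9]
gripper_width: 0.598
grasp_force: 0.0
b1 (array([0.4719, 0.3508]), 250.0) [[322.00499468 106.77220391]]
b2 (array([0.389, 0.35 ]), 250.0) [[271.06324042  77.79769579]]
b3 (array([0.4952, 0.2103]), 250.0) [[286.77785863 195.97546925]]
b4 (array([0.4054, 0.1969]), 247.8) [[231.59597777 178.13493467]]
t 3.7 pos [0.4209 0.2499 0.2985] rot [-1.7996e+02  2.0000e-02  1.1813e+02] shift cm [ 6.52  9.07 19.84] j [ 0.3   0.2   1.49 -0.    1.45 -0.19]
```

View pics/w2.png

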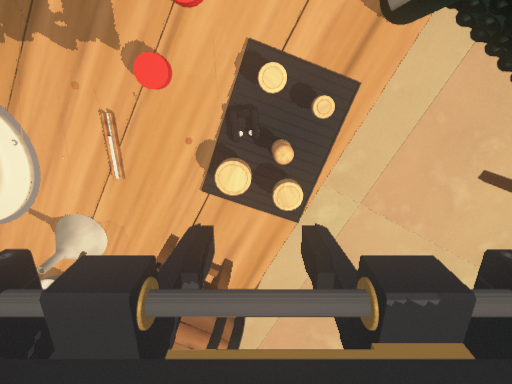

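The mat view shows bung_1 at (322,107), bung_2 at (272,77), bung_3 at (288,195) and bung_4 at (233,178). The cork is at (283,152), the foil cutter at (242,124), and the red look-alike at (152,70) is off the mat. This agrees with the top view to about 1.5 mm, so I'm reaching for bung_1.

```bash
python3 -m jog '[{"linear":[1.3,1.85,2],"delta_rot":[0,0,0]},{"linear":[1.3,1.85,3],"delta_rot":[0,0,0]},{"linear":[1.3,1.85,3],"delta_rot":[0,0,0]},{"linear":[1.3,1.85,3],"delta_rot":[0,0,0]},{"linear":[1.3,1.85,3],"delta_rot":[0,0,0]},{"linear":[0,0,4],"delta_rot":[0,0,0]},{"linear":[0,0,3],"delta_rot":[0,0,0]},{"linear":[0,0,0],"delta_rot":[0,0,0]}]'
python3 - <<'E'
from h import *
to(.4717,.3507,.029)
C=cam('wrist'); im=eyes.capture('wrist')[:,:,::-1].copy(); cv2.imwrite('pics/w3.png',im)
print(fitcircles(im,C,(.4717,.3507),.042,[.016]),proj('',[[.4717,.3507,.042]],C))
E
```

```text
time: 4.37
ee_pos: [0.4697, 0.3485, 0.083]
ee_rot: [-3.131, -0.0, 2.06]
wrist_force: [-0.7, 0.3, -0.2]
gripper_width: 0.598
grasp_force: 0.0
t 4.37 pos [0.4697 0.3485 0.083 ] rot [-1.7938e+02 -1.0000e-02  1.1803e+02] shift cm [0.1  0.34 5.4 ] j [ 0.44  0.61  1.48 -0.    1.06 -0.05]
(array([0.4727, 0.3507]), 228.4) [[262.72300101 209.0631245 ]]
```

View pics/w3.png

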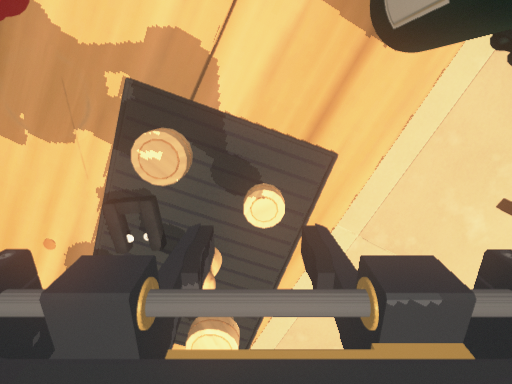

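```bash
python3 -m jog '[{"linear":[0.1,0.3,1],"delta_rot":[0,0,0]},{"linear":[0,0,1],"delta_rot":[0,0,0]},{"linear":[0,0,0.5],"delta_rot":[0,0,0]},{"linear":[0,0,0],"delta_rot":[0,0,0]},{"linear":[0,0,0],"delta_rot":[0,0,0]}]'
python3 - <<'E'
from h import *
to(.472,.3507,.029)
E
```

```text
time: 4.83
ee_pos: [0.4737, 0.3542, 0.0642]
ee_rot: [3.141, 0.0, 2.064]
wrist_force: [-0.1, -0.2, 0.8]
gripper_width: 0.6
grasp_force: 0.0
t 4.83 pos [0.4737 0.3542 0.0642] rot [179.96   0.   118.23] shift cm [-0.23 -0.32  3.52] j [ 0.44  0.64  1.48 -0.    1.02 -0.05]
```

```bash
python3 -m jog '[{"linear":[-0.2,-0.3,1],"delta_rot":[0,0,0]},{"linear":[0,0,1],"delta_rot":[0,0,0]},{"linear":[0,0,1],"delta_rot":[0,0,0]},{"linear":[0,0,0.5],"delta_rot":[0,0,0]},{"linear":[0,0,0],"delta_rot":[0,0,0]},{"linear":[0,0,0],"delta_rot":[0,0,0]},{"linear":[0,0,0],"delta_rot":[0,0,0]}]'
python3 -m jog '[{"linear":[0,0,0],"delta_rot":[0,0,0]},{"linear":[0,0,0],"delta_rot":[0,0,0]},{"linear":[0,0,0],"delta_rot":[0,0,0]},{"linear":[0,0,0],"delta_rot":[0,0,0]},{"linear":[0,0,0],"delta_rot":[0,0,0]},{"linear":[0,0,0],"delta_rot":[0,0,0]},{"linear":[0,0,0],"delta_rot":[0,0,0]},{"linear":[0,0,0],"delta_rot":[0,0,0]}]' 0 15
python3 -c "
from h import *
to(.472,.3507,.029)"
```

```text
time: 5.42
ee_pos: [0.4721, 0.3512, 0.0291]
ee_rot: [3.141, 0.0, 2.064]
wrist_force: [0.8, -0.5, 0.7]
gripper_width: 0.597
grasp_force: 0.0
time: 6.08
ee_pos: [0.4719, 0.3511, 0.0289]
ee_rot: [3.141, -0.0, 2.064]
wrist_force: [-0.1, -0.2, 1.8]
gripper_width: 0.352
grasp_force: 15.0
t 6.08 pos [0.4719 0.3511 0.0289] rot [179.98  -0.   118.24] shift cm [-0.04 -0.01 -0.01] j [ 0.44  0.68  1.51  0.    0.94 -0.05]
```

```bash
python3 -m jog '[{"linear":[0,0,-2],"delta_rot":[0,0,0]},{"linear":[0,0,-4],"delta_rot":[0,0,0]},{"linear":[0,0,-4],"delta_rot":[0,0,0]},{"linear":[0,0,-4],"delta_rot":[0,0,0]},{"linear":[0,0,-4],"delta_rot":[0,0,0]},{"linear":[0,0,-4],"delta_rot":[0,0,0]},{"linear":[0,0,-2],"delta_rot":[0,0,0]},{"linear":[-1.5,-1,0],"delta_rot":[0,0,0]}]'
python3 -m jog '[{"linear":[-3.1,-2.2,0],"delta_rot":[0,0,0]},{"linear":[-3.1,-2.2,0],"delta_rot":[0,0,0]},{"linear":[-3.1,-2.2,0],"delta_rot":[0,0,0]},{"linear":[-3.1,-2.2,0],"delta_rot":[0,0,0]},{"linear":[-3.1,-2.2,0],"delta_rot":[0,0,0]},{"linear":[-3.1,-2.2,0],"delta_rot":[0,0,0]},{"linear":[-3.1,-2.2,0],"delta_rot":[0,0,0]},{"linear":[-3.1,-2.2,0],"delta_rot":[0,0,0]}]'
python3 -m jog '[{"linear":[-3.1,-2.2,0],"delta_rot":[0,0,0]},{"linear":[-3.1,-2.2,0],"delta_rot":[0,0,0]},{"linear":[-3.1,-2.2,0],"delta_rot":[0,0,0]},{"linear":[-3.1,-2.2,0],"delta_rot":[0,0,0]},{"linear":[-3.1,-2.2,0],"delta_rot":[0,0,0]},{"linear":[-3.1,-2.2,0],"delta_rot":[0,0,0]},{"linear":[-1,-0.8,0],"delta_rot":[0,0,0]},{"linear":[0,0,0],"delta_rot":[0,0,0]}]'
python3 -m jog '[{"linear":[0,0,4],"delta_rot":[0,0,0]},{"linear":[0,0,4],"delta_rot":[0,0,0]},{"linear":[0,0,2],"delta_rot":[0,0,0]},{"linear":[0,0,0],"delta_rot":[0,0,0]},{"linear":[0,0,0],"delta_rot":[0,0,0]},{"linear":[0,0,0],"delta_rot":[0,0,0]}]'
python3 - <<'E'
from h import *
to(.403,-.217,.091)
C=cam('wrist'); im=eyes.capture('wrist')[:,:,::-1].copy(); cv2.imwrite('pics/w4.png',im)
for n,g,z,ro in [('f1',(.403,-.217),.088,.017),('f2',(.4298,-.268),.1,.021),('f3',(.4598,-.325),.112,.025)]:
    print(n,fitcircles(im,C,g,z,[ro,ro-.003]),proj('',[[*g,z]],C))
E
```

```text
time: 6.75
ee_pos: [0.471, 0.3351, 0.2736]
ee_rot: [3.133, 0.0, 2.066]
wrist_force: [-0.8, -1.1, -0.1]
gripper_width: 0.356
grasp_force: 15.0
time: 7.42
ee_pos: [0.4316, 0.0298, 0.2687]
ee_rot: [3.141, 0.0, 2.064]
wrist_force: [0.1, -0.8, 0.6]
gripper_width: 0.354
grasp_force: 15.0
time: 8.08
ee_pos: [0.4011, -0.21, 0.2683]
ee_rot: [-3.141, -0.0, 2.06]
wrist_force: [-0.2, 1.0, 0.3]
gripper_width: 0.355
grasp_force: 15.0
time: 8.58
ee_pos: [0.4026, -0.2076, 0.1704]
ee_rot: [3.141, 0.002, 2.064]
wrist_force: [0.7, -0.4, -0.2]
gripper_width: 0.358
grasp_force: 15.0
t 8.58 pos [ 0.4026 -0.2076  0.1704] rot [1.7994e+02 1.4000e-01 1.1828e+02] shift cm [-0.83 -0.42  7.94] j [-0.74  0.22  1.8   0.    1.11 -1.23]
f1 (array([ 0.403, -0.217]), 417.3) [[253.59680216 199.8683229 ]]
f2 (array([ 0.4298, -0.268 ]), 239.9) [[253.10679279 262.29268866]]
f3 (array([ 0.4598, -0.325 ]), 296.3) [[252.65890918 326.72255612]]
```

View pics/w4.png

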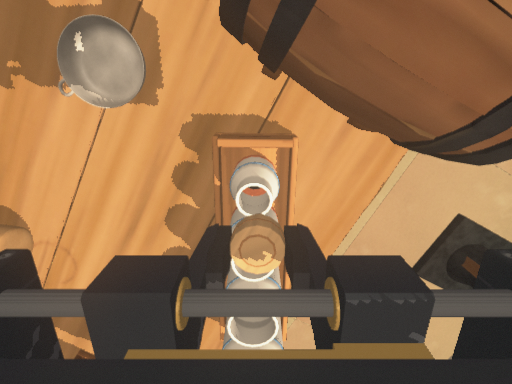

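```bash
cat >> h.py <<'E'
def inhand(im,C,r,h,yaw=None):
    "head-top centre minus TCP, in tool axes, mm"
    o=monitor.get_obs(); p=o['ee_pos']; y=o['ee_rot'][2]
    c,s=fitcircles(im,C,p[:2],p[2]-.003+h,[r],.008); d=c-p[:2]
    return 1e3*np.array([d[0]*np.cos(y)+d[1]*np.sin(y), d[0]*np.sin(y)-d[1]*np.cos(y)]).round(4),s
E
python3 - <<'E'
from h import *
im=cv2.imread('pics/w4.png'); C=cam('wrist')
print(inhand(im,C,.016,.016)); p=monitor.get_obs()['ee_pos']
print(proj('',[[p[0],p[1],p[2]+.013]],C))
v=cv2.resize(im[180:300,190:330],None,fx=4,fy=4); cv2.imwrite('pics/w4c.png',v)
E
```

```text
(array([-0.5, -1.4]), 125.2)
[[258.6145943  249.90040947]]
```

View pics/w4c.png

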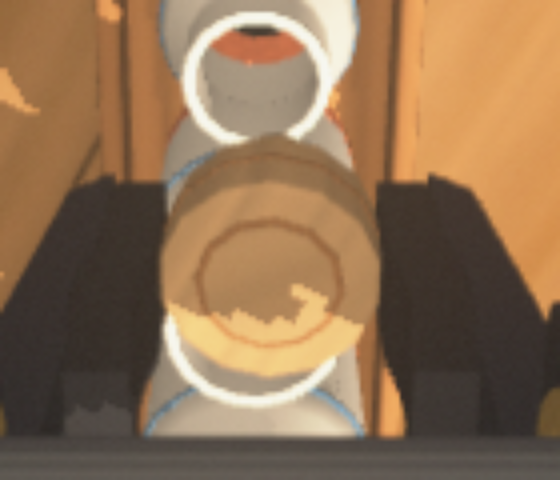

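The crop shows bung_1 upright between the pads, head centred at about (258,249) in the full picture where the TCP projects. Mouth 1 is at (254,199). No correction is needed beyond the shift to the mouth.

```bash
python3 -m jog '[{"linear":[-0.8,-0.4,1],"delta_rot":[0,0,0]},{"linear":[0,0,2],"delta_rot":[0,0,0]},{"linear":[0,0,1.5],"delta_rot":[0,0,0]},{"linear":[0,0,0],"delta_rot":[0,0,0]},{"linear":[0,0,0],"delta_rot":[0,0,0]},{"linear":[0,0,0],"delta_rot":[0,0,0]}]'
python3 - <<'E'
from h import *
to(.403,-.217,.091)
E
```

```text
time: 9.13
ee_pos: [0.4025, -0.2171, 0.1246]
ee_rot: [3.141, 0.002, 2.064]
wrist_force: [0.3, -0.1, -0.4]
gripper_width: 0.354
grasp_force: 15.0
t 9.13 pos [ 0.4025 -0.2171  0.1246] rot [1.7997e+02 9.0000e-02 1.1824e+02] shift cm [-0.01  0.05  3.36] j [-0.75  0.3   1.85 -0.    1.   -1.24]
```

```bash
python3 -m jog '[{"linear":[0,0.05,1],"delta_rot":[0,0,0]},{"linear":[0,0,1],"delta_rot":[0,0,0]},{"linear":[0,0,0.7],"delta_rot":[0,0,0]},{"linear":[0,0,0.3],"delta_rot":[0,0,0]},{"linear":[0,0,0.2],"delta_rot":[0,0,0]},{"linear":[0,0,0],"delta_rot":[0,0,0]},{"linear":[0,0,0],"delta_rot":[0,0,0]},{"linear":[0,0,0],"delta_rot":[0,0,0]}]'
python3 - <<'E'
from h import *
to(.403,-.217,.091)
E
```

```text
time: 9.8
ee_pos: [0.4027, -0.2164, 0.0921]
ee_rot: [3.141, 0.001, 2.064]
wrist_force: [0.1, 0.3, 0.7]
gripper_width: 0.355
grasp_force: 15.0
t 9.8 pos [ 0.4027 -0.2164  0.0921] rot [1.7998e+02 4.0000e-02 1.1824e+02] shift cm [-0.07  0.    0.11] j [-0.75  0.35  1.88  0.    0.91 -1.24]
```

```bash
python3 -m jog '[{"linear":[0,0,0.1],"delta_rot":[0,0,0]},{"linear":[0,0,0],"delta_rot":[0,0,0]},{"linear":[0,0,0],"delta_rot":[0,0,0]}]'
python3 -m jog '[{"linear":[0,0,0],"delta_rot":[0,0,0]},{"linear":[0,0,0],"delta_rot":[0,0,0]},{"linear":[0,0,0],"delta_rot":[0,0,0]},{"linear":[0,0,0],"delta_rot":[0,0,0]},{"linear":[0,0,-1],"delta_rot":[0,0,0]},{"linear":[0,0,-3],"delta_rot":[0,0,0]},{"linear":[0,0,-4],"delta_rot":[0,0,0]},{"linear":[0,0,-4],"delta_rot":[0,0,0]}]' 0.65
python3 -m jog '[{"linear":[0,0,-4],"delta_rot":[0,0,0]},{"linear":[0,0,-2],"delta_rot":[0,0,0]},{"linear":[0,0,0],"delta_rot":[0,0,0]},{"linear":[0,0,0],"delta_rot":[0,0,0]},{"linear":[0,0,0],"delta_rot":[0,0,0]}]'
python3 - <<'E'
from h import *
to(.389,.350,.27)
C=cam('wrist'); im=eyes.capture('wrist')[:,:,::-1].copy(); cv2.imwrite('pics/w5.png',im)
print('b1 seated?',fitcircles(im,C,(.403,-.217),.104,[.016]),'proud?',fitcircles(im,C,(.403,-.217),.114,[.016]))
for n,g,z,ro in [('f2',(.4298,-.268),.1,.021),('f3',(.4598,-.325),.112,.025),('f4',(.493,-.389),.124,.029)]:
    print(n,fitcircles(im,C,g,z,[ro,ro-.003]),proj('',[[*g,z]],C))
q=proj('',[[.403,-.217,.1]],C)[0].astype(int); print(q)
cv2.imwrite('pics/w5c.png',cv2.resize(im[max(q[1]-50,0):q[1]+90,q[0]-70:q[0]+70],None,fx=4,fy=4))
E
```

```text
time: 10.05
ee_pos: [0.4027, -0.2165, 0.091]
ee_rot: [3.141, 0.001, 2.064]
wrist_force: [1.1, -0.2, 2.6]
gripper_width: 0.356
grasp_force: 15.0
time: 10.72
ee_pos: [0.4019, -0.2158, 0.2119]
ee_rot: [-3.141, -0.002, 2.064]
wrist_force: [-0.4, -0.5, 0.4]
gripper_width: 0.647
grasp_force: 0.0
time: 11.13
ee_pos: [0.4021, -0.2159, 0.2694]
ee_rot: [-3.141, -0.002, 2.064]
wrist_force: [0.1, -0.3, -1.0]
gripper_width: 0.654
grasp_force: 0.0
t 11.13 pos [ 0.4021 -0.2159  0.2694] rot [-1.7996e+02 -1.2000e-01  1.1824e+02] shift cm [5.048e+01 2.562e+01 3.000e-02] j [-0.75  0.14  1.64 -0.    1.37 -1.24]
b1 seated? (array([ 0.4035, -0.2165]), 151.1) proud? (array([ 0.403 , -0.2145]), 142.4)
f2 (array([ 0.4298, -0.268 ]), 439.6) [[257.96866429 211.61980109]]
f3 (array([ 0.4598, -0.325 ]), 412.1) [[257.52806754 260.92390132]]
f4 (array([ 0.493, -0.389]), 169.3) [[256.7445385  312.31480232]]
[258 167]
```

View pics/w5c.png

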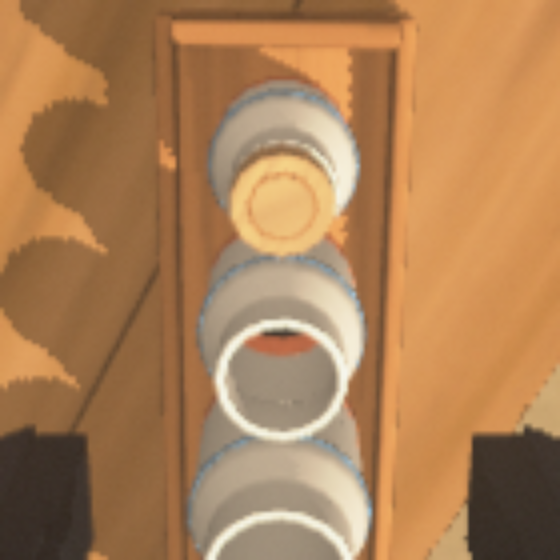

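Bung_1 is home: at crop (282,200) its head is flat on the rim and centred, and the touch-down force came at the expected height. Next is bung_2.

```bash
python3 -m jog '[{"linear":[3.3,1.7,0],"delta_rot":[0,0,0]},{"linear":[3.3,1.7,0],"delta_rot":[0,0,0]},{"linear":[3.3,1.7,0],"delta_rot":[0,0,0]},{"linear":[3.3,1.7,0],"delta_rot":[0,0,0]},{"linear":[3.3,1.7,0],"delta_rot":[0,0,0]},{"linear":[3.3,1.7,0],"delta_rot":[0,0,0]},{"linear":[3.3,1.7,0],"delta_rot":[0,0,0]},{"linear":[3.3,1.7,0],"delta_rot":[0,0,0]}]'
python3 -m jog '[{"linear":[3.3,1.7,0],"delta_rot":[0,0,0]},{"linear":[3.3,1.7,0],"delta_rot":[0,0,0]},{"linear":[3.3,1.7,0],"delta_rot":[0,0,0]},{"linear":[3.3,1.7,0],"delta_rot":[0,0,0]},{"linear":[3.3,1.7,0],"delta_rot":[0,0,0]},{"linear":[3.3,1.7,0],"delta_rot":[0,0,0]},{"linear":[3.3,1.7,0],"delta_rot":[0,0,0]},{"linear":[1,0.1,2],"delta_rot":[0,0,0]}]'
python3 -m jog '[{"linear":[0,0,4],"delta_rot":[0,0,0]},{"linear":[0,0,4],"delta_rot":[0,0,0]},{"linear":[0,0,4],"delta_rot":[0,0,0]},{"linear":[0,0,4],"delta_rot":[0,0,0]},{"linear":[0,0,3],"delta_rot":[0,0,0]},{"linear":[0,0,0],"delta_rot":[0,0,0]},{"linear":[0,0,0],"delta_rot":[0,0,0]},{"linear":[0,0,0],"delta_rot":[0,0,0]}]'
python3 - <<'E'
from h import *
C=cam('wrist'); im=eyes.capture('wrist')[:,:,::-1].copy(); cv2.imwrite('pics/w6.png',im)
b=fitcircles(im,C,(.389,.35),.044,[.02]); print(b); to(*b[0],.029)
E
```

```text
time: 11.85
ee_pos: [0.3965, 0.0824, 0.2696]
ee_rot: [-3.14, -0.001, 2.063]
wrist_force: [1.0, 0.0, -0.1]
gripper_width: 0.65
grasp_force: 0.0
time: 12.52
ee_pos: [0.3892, 0.354, 0.2514]
ee_rot: [3.138, -0.001, 2.067]
wrist_force: [0.9, 0.9, 0.4]
gripper_width: 0.647
grasp_force: 0.0
time: 13.18
ee_pos: [0.3897, 0.3501, 0.0621]
ee_rot: [3.14, -0.0, 2.064]
wrist_force: [0.0, 0.2, -0.2]
gripper_width: 0.651
grasp_force: 0.0
(array([0.389, 0.35 ]), 205.5)
t 13.23 pos [0.3899 0.3503 0.0625] rot [179.83  -0.   118.24] shift cm [ 0.02 -0.1   3.35] j [0.51 0.52 1.7  0.   0.92 0.02]
```

```bash
python3 -m jog '[{"linear":[0,-0.1,1],"delta_rot":[0,0,0]},{"linear":[0,0,1.4],"delta_rot":[0,0,0]},{"linear":[0,0,0.95],"delta_rot":[0,0,0]},{"linear":[0,0,0],"delta_rot":[0,0,0]},{"linear":[0,0,0],"delta_rot":[0,0,0]},{"linear":[0,0,0],"delta_rot":[0,0,0]}]'
python3 -m jog '[{"linear":[0,0,0],"delta_rot":[0,0,0]},{"linear":[0,0,0],"delta_rot":[0,0,0]},{"linear":[0,0,0],"delta_rot":[0,0,0]},{"linear":[0,0,0],"delta_rot":[0,0,0]},{"linear":[0,0,0],"delta_rot":[0,0,0]},{"linear":[0,0,0],"delta_rot":[0,0,0]},{"linear":[0,0,0],"delta_rot":[0,0,0]}]' 0 15
python3 -m jog '[{"linear":[0,0,-2],"delta_rot":[0,0,0]},{"linear":[0,0,-4],"delta_rot":[0,0,0]},{"linear":[0,0,-4],"delta_rot":[0,0,0]},{"linear":[0,0,-4],"delta_rot":[0,0,0]},{"linear":[0,0,-4],"delta_rot":[0,0,0]},{"linear":[0,0,-4],"delta_rot":[0,0,0]},{"linear":[0,0,-2],"delta_rot":[0,0,0]},{"linear":[0,0,0],"delta_rot":[0,0,0]}]'
python3 -c "
from h import *
to(.4298,-.268,.17)"
```

```text
time: 13.73
ee_pos: [0.3885, 0.3495, 0.0278]
ee_rot: [3.141, -0.0, 2.064]
wrist_force: [0.2, 0.2, 0.2]
gripper_width: 0.65
grasp_force: 0.0
time: 14.32
ee_pos: [0.3884, 0.3494, 0.0276]
ee_rot: [3.141, -0.0, 2.064]
wrist_force: [0.3, -0.3, 4.6]
gripper_width: 0.451
grasp_force: 15.0
time: 14.98
ee_pos: [0.3892, 0.3499, 0.2716]
ee_rot: [3.134, -0.0, 2.064]
wrist_force: [-0.3, -0.2, -0.8]
gripper_width: 0.448
grasp_force: 15.0
t 14.98 pos [0.3892 0.3499 0.2716] rot [ 1.7955e+02 -1.0000e-02  1.1825e+02] shift cm [-56.36 -25.75   9.96] j [ 0.51  0.28  1.45 -0.    1.4   0.02]
```

```bash
python3 -m jog '[{"linear":[-2,-0.9,0],"delta_rot":[0,0,0]},{"linear":[-3.4,-1.55,0],"delta_rot":[0,0,0]},{"linear":[-3.4,-1.55,0],"delta_rot":[0,0,0]},{"linear":[-3.4,-1.55,0],"delta_rot":[0,0,0]},{"linear":[-3.4,-1.55,0],"delta_rot":[0,0,0]},{"linear":[-3.4,-1.55,0],"delta_rot":[0,0,0]},{"linear":[-3.4,-1.55,0],"delta_rot":[0,0,0]},{"linear":[-3.4,-1.55,0],"delta_rot":[0,0,0]}]'
python3 -m jog '[{"linear":[-3.4,-1.55,0],"delta_rot":[0,0,0]},{"linear":[-3.4,-1.55,0],"delta_rot":[0,0,0]},{"linear":[-3.4,-1.55,0],"delta_rot":[0,0,0]},{"linear":[-3.4,-1.55,0],"delta_rot":[0,0,0]},{"linear":[-3.4,-1.55,0],"delta_rot":[0,0,0]},{"linear":[-3.4,-1.55,0],"delta_rot":[0,0,0]},{"linear":[-3.4,-1.55,0],"delta_rot":[0,0,0]},{"linear":[-3.4,-1.55,0],"delta_rot":[0,0,0]}]'
python3 -m jog '[{"linear":[-3.4,-1.55,0],"delta_rot":[0,0,0]},{"linear":[0,0,3],"delta_rot":[0,0,0]},{"linear":[0,0,4],"delta_rot":[0,0,0]},{"linear":[0,0,3],"delta_rot":[0,0,0]},{"linear":[0,0,0],"delta_rot":[0,0,0]},{"linear":[0,0,0],"delta_rot":[0,0,0]},{"linear":[0,0,0],"delta_rot":[0,0,0]},{"linear":[0,0,0],"delta_rot":[0,0,0]}]'
python3 - <<'E'
from h import *
C=cam('wrist'); im=eyes.capture('wrist')[:,:,::-1].copy(); cv2.imwrite('pics/w7.png',im)
print(inhand(im,C,.02,.0195))
print(fitcircles(im,C,(.4298,-.268),.1,[.018,.021])); to(.4298,-.268,.1017)
E
```

```text
time: 15.65
ee_pos: [0.4059, 0.0648, 0.2658]
ee_rot: [-3.14, -0.001, 2.064]
wrist_force: [0.3, 0.6, 1.0]
gripper_width: 0.444
grasp_force: 15.0
time: 16.32
ee_pos: [0.4255, -0.2335, 0.2656]
ee_rot: [-3.141, -0.003, 2.063]
wrist_force: [-0.1, 0.2, -0.1]
gripper_width: 0.45
grasp_force: 15.0
time: 16.98
ee_pos: [0.4293, -0.2697, 0.1691]
ee_rot: [3.141, 0.003, 2.064]
wrist_force: [-0.4, 0.1, -0.2]
gripper_width: 0.453
grasp_force: 15.0
(array([ 0.5, -0.9]), 148.7)
(array([ 0.4298, -0.268 ]), 373.3)
t 17.03 pos [ 0.4292 -0.2696  0.1689] rot [1.7995e+02 1.7000e-01 1.1825e+02] shift cm [0.14 0.12 6.72] j [-0.79  0.34  1.65  0.    1.15 -1.29]
```

```bash
python3 -m jog '[{"linear":[0.15,0.1,1],"delta_rot":[0,0,0]},{"linear":[0,0,1.5],"delta_rot":[0,0,0]},{"linear":[0,0,1],"delta_rot":[0,0,0]},{"linear":[0,0,1],"delta_rot":[0,0,0]},{"linear":[0,0,1],"delta_rot":[0,0,0]},{"linear":[0,0,0.6],"delta_rot":[0,0,0]},{"linear":[0,0,0.3],"delta_rot":[0,0,0]},{"linear":[0,0,0],"delta_rot":[0,0,0]}]'
python3 -m jog '[{"linear":[0,0,0],"delta_rot":[0,0,0]},{"linear":[0,0,0],"delta_rot":[0,0,0]}]'
python3 -c "
from h import *
to(.4298,-.268,.1017)"
```

```text
time: 17.7
ee_pos: [0.4288, -0.2674, 0.1029]
ee_rot: [-3.142, -0.0, 2.064]
wrist_force: [0.2, 0.2, -0.6]
gripper_width: 0.449
grasp_force: 15.0
time: 17.87
ee_pos: [0.4289, -0.2675, 0.1036]
ee_rot: [3.141, 0.001, 2.064]
wrist_force: [0.1, 0.5, -1.2]
gripper_width: 0.444
grasp_force: 15.0
t 17.87 pos [ 0.4289 -0.2675  0.1036] rot [1.7999e+02 3.0000e-02 1.1824e+02] shift cm [-0.08  0.06  0.19] j [-0.79  0.42  1.73 -0.    0.99 -1.28]
```

```bash
python3 -m jog '[{"linear":[-0.05,0.05,0.1],"delta_rot":[0,0,0]},{"linear":[0,0,0.1],"delta_rot":[0,0,0]},{"linear":[0,0,0],"delta_rot":[0,0,0]},{"linear":[0,0,0],"delta_rot":[0,0,0]}]'
python3 -m jog '[{"linear":[0,0,0],"delta_rot":[0,0,0]},{"linear":[0,0,0],"delta_rot":[0,0,0]},{"linear":[0,0,0],"delta_rot":[0,0,0]},{"linear":[0,0,0],"delta_rot":[0,0,0]},{"linear":[0,0,-1],"delta_rot":[0,0,0]},{"linear":[0,0,-3],"delta_rot":[0,0,0]},{"linear":[0,0,-4],"delta_rot":[0,0,0]},{"linear":[0,0,-4],"delta_rot":[0,0,0]}]' 0.73
python3 -m jog '[{"linear":[0,0,-4],"delta_rot":[0,0,0]},{"linear":[0,0,-1],"delta_rot":[0,0,0]},{"linear":[0,0,0],"delta_rot":[0,0,0]},{"linear":[0,0,0],"delta_rot":[0,0,0]},{"linear":[0,0,0],"delta_rot":[0,0,0]}]'
python3 - <<'E'
from h import *
to(.495,.2103,.27)
C=cam('wrist'); im=eyes.capture('wrist')[:,:,::-1].copy(); cv2.imwrite('pics/w8.png',im)
print('b2 seated',fitcircles(im,C,(.4298,-.268),.118,[.02]),'proud',fitcircles(im,C,(.4298,-.268),.128,[.02]))
print('f3',fitcircles(im,C,(.4598,-.325),.112,[.025,.022]))
q=proj('',[[.4298,-.268,.11]],C)[0].astype(int)
cv2.imwrite('pics/w8c.png',cv2.resize(im[max(q[1]-90,0):q[1]+50,q[0]-70:q[0]+70],None,fx=4,fy=4))
E
```

```text
time: 18.2
ee_pos: [0.4296, -0.2678, 0.1015]
ee_rot: [3.141, 0.001, 2.064]
wrist_force: [1.2, 0.0, 2.6]
gripper_width: 0.452
grasp_force: 15.0
time: 18.87
ee_pos: [0.429, -0.2671, 0.2232]
ee_rot: [-3.141, -0.001, 2.064]
wrist_force: [0.6, -0.1, 0.4]
gripper_width: 0.733
grasp_force: 0.0
time: 19.28
ee_pos: [0.429, -0.2671, 0.2695]
ee_rot: [-3.141, -0.003, 2.064]
wrist_force: [0.5, -0.9, -0.0]
gripper_width: 0.728
grasp_force: 0.0
t 19.28 pos [ 0.429  -0.2671  0.2695] rot [-179.95   -0.18  118.24] shift cm [38.94 28.4   0.04] j [-0.79  0.25  1.5   0.    1.39 -1.28]
b2 seated (array([ 0.4298, -0.267 ]), 175.9) proud (array([ 0.4284, -0.264 ]), 142.9)
f3 (array([ 0.4598, -0.325 ]), 448.1)
```

View pics/w8c.png

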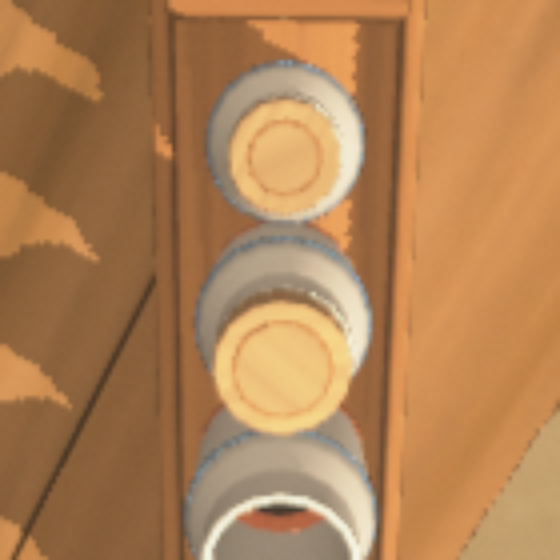

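The crop shows bung_1 at (283,157) and bung_2 at (283,365), both seated and centred. Next is bung_3.

```bash
python3 -m jog '[{"linear":[3,2.2,0],"delta_rot":[0,0,0]},{"linear":[3,2.2,0],"delta_rot":[0,0,0]},{"linear":[3,2.2,0],"delta_rot":[0,0,0]},{"linear":[3,2.2,0],"delta_rot":[0,0,0]},{"linear":[3,2.2,0],"delta_rot":[0,0,0]},{"linear":[3,2.2,0],"delta_rot":[0,0,0]},{"linear":[3,2.2,0],"delta_rot":[0,0,0]},{"linear":[3,2.2,0],"delta_rot":[0,0,0]}]'
python3 -m jog '[{"linear":[3,2.2,0],"delta_rot":[0,0,0]},{"linear":[3,2.2,0],"delta_rot":[0,0,0]},{"linear":[3,2.2,0],"delta_rot":[0,0,0]},{"linear":[3,2.2,0],"delta_rot":[0,0,0]},{"linear":[2.9,2,0],"delta_rot":[0,0,0]},{"linear":[0,0,2],"delta_rot":[0,0,0]},{"linear":[0,0,4],"delta_rot":[0,0,0]},{"linear":[0,0,4],"delta_rot":[0,0,0]}]'
python3 -m jog '[{"linear":[0,0,4],"delta_rot":[0,0,0]},{"linear":[0,0,4],"delta_rot":[0,0,0]},{"linear":[0,0,2.5],"delta_rot":[0,0,0]},{"linear":[0,0,0],"delta_rot":[0,0,0]},{"linear":[0,0,0],"delta_rot":[0,0,0]},{"linear":[0,0,0],"delta_rot":[0,0,0]},{"linear":[0,0,0],"delta_rot":[0,0,0]}]'
python3 - <<'E'
from h import *
C=cam('wrist'); im=eyes.capture('wrist')[:,:,::-1].copy(); cv2.imwrite('pics/w9.png',im)
b=fitcircles(im,C,(.495,.2103),.046,[.024]); print(b); to(*b[0],.0285)
E
```

```text
time: 20.0
ee_pos: [0.4704, 0.029, 0.2699]
ee_rot: [-3.14, -0.002, 2.063]
wrist_force: [1.5, -0.0, -0.7]
gripper_width: 0.73
grasp_force: 0.0
time: 20.67
ee_pos: [0.4952, 0.2101, 0.1691]
ee_rot: [3.142, 0.0, 2.065]
wrist_force: [0.4, 0.0, -0.9]
gripper_width: 0.734
grasp_force: 0.0
time: 21.25
ee_pos: [0.4966, 0.2097, 0.068]
ee_rot: [3.139, 0.001, 2.064]
wrist_force: [0.1, 0.9, -0.0]
gripper_width: 0.724
grasp_force: 0.0
(array([0.495 , 0.2103]), 206.8)
t 21.3 pos [0.4965 0.2097 0.0679] rot [1.7984e+02 5.0000e-02 1.1824e+02] shift cm [ 0.13 -0.11  3.94] j [ 0.18  0.54  1.65  0.    0.95 -0.31]
```

```bash
python3 -m jog '[{"linear":[0.1,-0.1,1],"delta_rot":[0,0,0]},{"linear":[0,0,1.5],"delta_rot":[0,0,0]},{"linear":[0,0,1],"delta_rot":[0,0,0]},{"linear":[0,0,0.4],"delta_rot":[0,0,0]},{"linear":[0,0,0],"delta_rot":[0,0,0]},{"linear":[0,0,0],"delta_rot":[0,0,0]},{"linear":[0,0,0],"delta_rot":[0,0,0]}]'
python3 -m jog '[{"linear":[0,0,0],"delta_rot":[0,0,0]},{"linear":[0,0,0],"delta_rot":[0,0,0]},{"linear":[0,0,0],"delta_rot":[0,0,0]},{"linear":[0,0,0],"delta_rot":[0,0,0]},{"linear":[0,0,0],"delta_rot":[0,0,0]},{"linear":[0,0,0],"delta_rot":[0,0,0]},{"linear":[0,0,0],"delta_rot":[0,0,0]}]' 0 15
python3 -m jog '[{"linear":[0,0,-2],"delta_rot":[0,0,0]},{"linear":[0,0,-4],"delta_rot":[0,0,0]},{"linear":[0,0,-4],"delta_rot":[0,0,0]},{"linear":[0,0,-4],"delta_rot":[0,0,0]},{"linear":[0,0,-4],"delta_rot":[0,0,0]},{"linear":[0,0,-4],"delta_rot":[0,0,0]},{"linear":[0,0,-2],"delta_rot":[0,0,0]},{"linear":[0,0,0],"delta_rot":[0,0,0]}]'
python3 -c "
from h import *
to(.4598,-.325,.18)"
```

```text
time: 21.88
ee_pos: [0.4946, 0.21, 0.0278]
ee_rot: [3.141, 0.0, 2.064]
wrist_force: [-0.0, 0.7, 0.6]
gripper_width: 0.731
grasp_force: 0.0
time: 22.47
ee_pos: [0.4945, 0.2099, 0.0275]
ee_rot: [3.141, 0.0, 2.064]
wrist_force: [-1.1, 0.6, 4.4]
gripper_width: 0.537
grasp_force: 15.0
time: 23.13
ee_pos: [0.4954, 0.2102, 0.2717]
ee_rot: [3.134, 0.002, 2.064]
wrist_force: [-0.2, 0.1, -0.4]
gripper_width: 0.539
grasp_force: 15.0
t 23.13 pos [0.4954 0.2102 0.2717] rot [1.7957e+02 1.4000e-01 1.1824e+02] shift cm [-45.44 -28.53   9.07] j [ 0.18  0.32  1.41  0.    1.41 -0.31]
```

```bash
python3 -m jog '[{"linear":[-1.6,-1,0],"delta_rot":[0,0,0]},{"linear":[-3.2,-2,0],"delta_rot":[0,0,0]},{"linear":[-3.2,-2,0],"delta_rot":[0,0,0]},{"linear":[-3.2,-2,0],"delta_rot":[0,0,0]},{"linear":[-3.2,-2,0],"delta_rot":[0,0,0]},{"linear":[-3.2,-2,0],"delta_rot":[0,0,0]},{"linear":[-3.2,-2,0],"delta_rot":[0,0,0]},{"linear":[-3.2,-2,0],"delta_rot":[0,0,0]}]'
python3 -m jog '[{"linear":[-3.2,-2,0],"delta_rot":[0,0,0]},{"linear":[-3.2,-2,0],"delta_rot":[0,0,0]},{"linear":[-3.2,-2,0],"delta_rot":[0,0,0]},{"linear":[-3.2,-2,0],"delta_rot":[0,0,0]},{"linear":[-3.2,-2,0],"delta_rot":[0,0,0]},{"linear":[-3.2,-2,0],"delta_rot":[0,0,0]},{"linear":[-2.2,-1.5,0],"delta_rot":[0,0,0]},{"linear":[0,0,1],"delta_rot":[0,0,0]}]'
python3 -m jog '[{"linear":[0,0,4],"delta_rot":[0,0,0]},{"linear":[0,0,3],"delta_rot":[0,0,0]},{"linear":[0,0,1],"delta_rot":[0,0,0]},{"linear":[0,0,0],"delta_rot":[0,0,0]},{"linear":[0,0,0],"delta_rot":[0,0,0]},{"linear":[0,0,0],"delta_rot":[0,0,0]}]'
python3 - <<'E'
from h import *
C=cam('wrist'); im=eyes.capture('wrist')[:,:,::-1].copy(); cv2.imwrite('pics/w10.png',im)
print(inhand(im,C,.024,.0215))
print(fitcircles(im,C,(.4598,-.325),.112,[.022,.025])); to(.4598,-.325,.1136)
E
```

```text
time: 23.8
ee_pos: [0.4747, -0.0741, 0.2657]
ee_rot: [-3.14, -0.002, 2.064]
wrist_force: [0.3, -0.5, -1.9]
gripper_width: 0.538
grasp_force: 15.0
time: 24.47
ee_pos: [0.4569, -0.3293, 0.256]
ee_rot: [-3.141, 0.0, 2.059]
wrist_force: [0.4, -0.5, -0.9]
gripper_width: 0.544
grasp_force: 15.0
time: 24.97
ee_pos: [0.4586, -0.3252, 0.1789]
ee_rot: [3.141, 0.003, 2.064]
wrist_force: [-0.1, 0.4, -0.1]
gripper_width: 0.539
grasp_force: 15.0
(array([ 0.4, -0.9]), 129.8)
(array([ 0.4598, -0.325 ]), 330.3)
t 25.02 pos [ 0.4586 -0.3253  0.179 ] rot [1.7996e+02 1.7000e-01 1.1826e+02] shift cm [-0.01  0.11  6.54] j [-0.83  0.44  1.47  0.    1.22 -1.32]
```

```bash
python3 -m jog '[{"linear":[0,0.1,1],"delta_rot":[0,0,0]},{"linear":[0,0,1.5],"delta_rot":[0,0,0]},{"linear":[0,0,1],"delta_rot":[0,0,0]},{"linear":[0,0,1],"delta_rot":[0,0,0]},{"linear":[0,0,0.8],"delta_rot":[0,0,0]},{"linear":[0,0,0.6],"delta_rot":[0,0,0]},{"linear":[0,0,0.3],"delta_rot":[0,0,0]},{"linear":[0,0,0],"delta_rot":[0,0,0]}]'
python3 -m jog '[{"linear":[0,0,0],"delta_rot":[0,0,0]},{"linear":[0,0,0],"delta_rot":[0,0,0]}]'
python3 -c "
from h import *
to(.4598,-.325,.1136)"
```

```text
time: 25.68
ee_pos: [0.4589, -0.3245, 0.1148]
ee_rot: [-3.142, -0.0, 2.064]
wrist_force: [0.8, 0.7, 0.4]
gripper_width: 0.54
grasp_force: 15.0
time: 25.85
ee_pos: [0.459, -0.3246, 0.1157]
ee_rot: [3.141, 0.001, 2.064]
wrist_force: [0.1, -0.7, -0.6]
gripper_width: 0.54
grasp_force: 15.0
t 25.85 pos [ 0.459  -0.3246  0.1157] rot [1.7999e+02 5.0000e-02 1.1824e+02] shift cm [-0.07  0.05  0.21] j [-0.82  0.52  1.54 -0.    1.09 -1.32]
```

```bash
python3 -m jog '[{"linear":[-0.05,0.05,0.1],"delta_rot":[0,0,0]},{"linear":[0,0,0.1],"delta_rot":[0,0,0]},{"linear":[0,0,0],"delta_rot":[0,0,0]},{"linear":[0,0,0],"delta_rot":[0,0,0]}]'
python3 -m jog '[{"linear":[0,0,0],"delta_rot":[0,0,0]},{"linear":[0,0,0],"delta_rot":[0,0,0]},{"linear":[0,0,0],"delta_rot":[0,0,0]},{"linear":[0,0,0],"delta_rot":[0,0,0]},{"linear":[0,0,-1],"delta_rot":[0,0,0]},{"linear":[0,0,-3],"delta_rot":[0,0,0]},{"linear":[0,0,-4],"delta_rot":[0,0,0]},{"linear":[0,0,-4],"delta_rot":[0,0,0]}]' 0.82
python3 -m jog '[{"linear":[0,0,-4],"delta_rot":[0,0,0]},{"linear":[0,0,0],"delta_rot":[0,0,0]},{"linear":[0,0,0],"delta_rot":[0,0,0]},{"linear":[0,0,0],"delta_rot":[0,0,0]}]'
python3 - <<'E'
from h import *
to(.4052,.1968,.27)
C=cam('wrist'); im=eyes.capture('wrist')[:,:,::-1].copy(); cv2.imwrite('pics/w11.png',im)
print('b3 seated',fitcircles(im,C,(.4598,-.325),.132,[.024]),'proud',fitcircles(im,C,(.4598,-.325),.142,[.024]))
print('f4',fitcircles(im,C,(.493,-.389),.124,[.029,.026]))
q=proj('',[[.4598,-.325,.12]],C)[0].astype(int)
cv2.imwrite('pics/w11c.png',cv2.resize(im[max(q[1]-100,0):q[1]+50,q[0]-75:q[0]+75],None,fx=4,fy=4))
E
```

```text
time: 26.18
ee_pos: [0.4596, -0.3247, 0.1133]
ee_rot: [3.142, 0.0, 2.064]
wrist_force: [1.0, -0.8, 0.5]
gripper_width: 0.54
grasp_force: 15.0
time: 26.85
ee_pos: [0.4591, -0.3242, 0.2352]
ee_rot: [-3.141, -0.001, 2.064]
wrist_force: [0.7, -0.4, 0.1]
gripper_width: 0.817
grasp_force: 0.0
time: 27.18
ee_pos: [0.4593, -0.3244, 0.2728]
ee_rot: [-3.141, -0.001, 2.064]
wrist_force: [-0.3, -0.1, -0.2]
gripper_width: 0.823
grasp_force: 0.0
t 27.18 pos [ 0.4593 -0.3244  0.2728] rot [-1.7999e+02 -5.0000e-02  1.1824e+02] shift cm [48.48 19.89  0.32] j [-0.82  0.38  1.32 -0.    1.44 -1.32]
b3 seated (array([ 0.4598, -0.325 ]), 157.3) proud (array([ 0.4598, -0.322 ]), 127.6)
f4 (array([ 0.493, -0.389]), 432.1)
```

View pics/w11c.png

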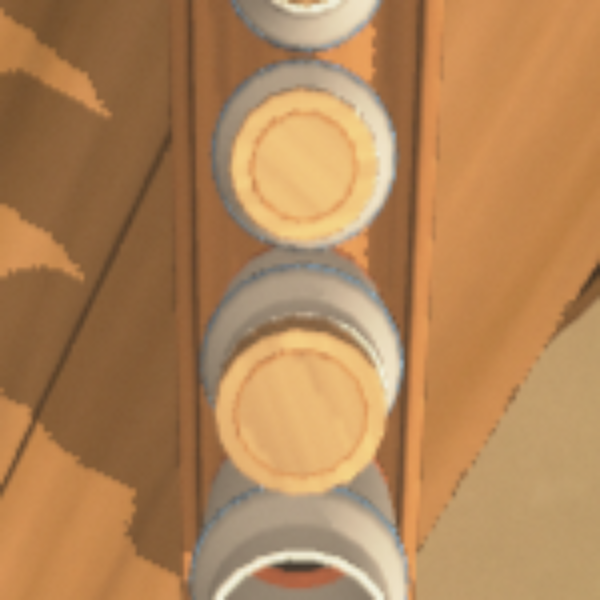

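Bung_3 is seated at (302,408). Flask 1 is cut off at the top edge of this crop, so I'll check it in the whole picture.

Run:
```python
from h import *
im=cv2.imread('pics/w11.png'); cv2.imwrite('pics/w11d.png',cv2.resize(im[40:180,180:340],None,fx=4,fy=4))
```

```text
(no output)
```

View pics/w11d.png

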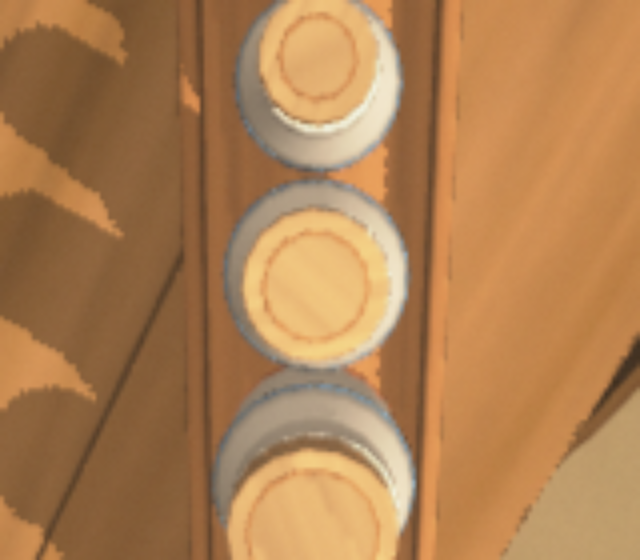

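All three are seated: bung_1 at (318,60), bung_2 at (316,285) and bung_3 at (312,530). Last is bung_4.

```bash
python3 -m jog '[{"linear":[3.4,1.4,0],"delta_rot":[0,0,0]},{"linear":[3.4,1.4,0],"delta_rot":[0,0,0]},{"linear":[3.4,1.4,0],"delta_rot":[0,0,0]},{"linear":[3.4,1.4,0],"delta_rot":[0,0,0]},{"linear":[3.4,1.4,0],"delta_rot":[0,0,0]},{"linear":[3.4,1.4,0],"delta_rot":[0,0,0]},{"linear":[3.4,1.4,0],"delta_rot":[0,0,0]},{"linear":[3.4,1.4,0],"delta_rot":[0,0,0]}]'
python3 -m jog '[{"linear":[3.4,1.4,0],"delta_rot":[0,0,0]},{"linear":[3.4,1.4,0],"delta_rot":[0,0,0]},{"linear":[3.4,1.4,0],"delta_rot":[0,0,0]},{"linear":[3.4,1.4,0],"delta_rot":[0,0,0]},{"linear":[3.4,1.4,0],"delta_rot":[0,0,0]},{"linear":[3.4,1.4,0],"delta_rot":[0,0,0]},{"linear":[0.9,0.3,1],"delta_rot":[0,0,0]},{"linear":[0,0,4],"delta_rot":[0,0,0]}]'
python3 -m jog '[{"linear":[0,0,4],"delta_rot":[0,0,0]},{"linear":[0,0,4],"delta_rot":[0,0,0]},{"linear":[0,0,4],"delta_rot":[0,0,0]},{"linear":[0,0,3.5],"delta_rot":[0,0,0]},{"linear":[0,0,0],"delta_rot":[0,0,0]},{"linear":[0,0,0],"delta_rot":[0,0,0]},{"linear":[0,0,0],"delta_rot":[0,0,0]},{"linear":[0,0,0],"delta_rot":[0,0,0]}]'
python3 - <<'E'
from h import *
C=cam('wrist'); im=eyes.capture('wrist')[:,:,::-1].copy(); cv2.imwrite('pics/w12.png',im)
b=fitcircles(im,C,(.405,.1968),.048,[.028]); print(b); to(*b[0],.0285)
E
```

```text
time: 27.9
ee_pos: [0.4285, -0.0303, 0.2721]
ee_rot: [-3.14, -0.002, 2.063]
wrist_force: [-0.1, -0.0, 0.8]
gripper_width: 0.82
grasp_force: 0.0
time: 28.57
ee_pos: [0.4065, 0.1993, 0.2255]
ee_rot: [3.134, 0.002, 2.067]
wrist_force: [1.6, -0.9, -0.1]
gripper_width: 0.825
grasp_force: 0.0
time: 29.23
ee_pos: [0.4065, 0.1969, 0.0701]
ee_rot: [3.138, 0.001, 2.064]
wrist_force: [0.4, -0.0, 0.3]
gripper_width: 0.823
grasp_force: 0.0
(array([0.406 , 0.1968]), 178.5)
t 29.28 pos [0.4064 0.1969 0.07  ] rot [1.7981e+02 6.0000e-02 1.1824e+02] shift cm [ 0.01 -0.05  4.15] j [ 0.19  0.38  1.91 -0.    0.85 -0.3 ]
```

```bash
python3 -m jog '[{"linear":[0,-0.05,1],"delta_rot":[0,0,0]},{"linear":[0,0,1.5],"delta_rot":[0,0,0]},{"linear":[0,0,1],"delta_rot":[0,0,0]},{"linear":[0,0,0.6],"delta_rot":[0,0,0]},{"linear":[0,0,0],"delta_rot":[0,0,0]},{"linear":[0,0,0],"delta_rot":[0,0,0]},{"linear":[0,0,0],"delta_rot":[0,0,0]}]'
python3 -m jog '[{"linear":[0,0,0],"delta_rot":[0,0,0]},{"linear":[0,0,0],"delta_rot":[0,0,0]},{"linear":[0,0,0],"delta_rot":[0,0,0]},{"linear":[0,0,0],"delta_rot":[0,0,0]},{"linear":[0,0,0],"delta_rot":[0,0,0]},{"linear":[0,0,0],"delta_rot":[0,0,0]},{"linear":[0,0,0],"delta_rot":[0,0,0]}]' 0 15
python3 -m jog '[{"linear":[0,0,-2],"delta_rot":[0,0,0]},{"linear":[0,0,-4],"delta_rot":[0,0,0]},{"linear":[0,0,-4],"delta_rot":[0,0,0]},{"linear":[0,0,-4],"delta_rot":[0,0,0]},{"linear":[0,0,-4],"delta_rot":[0,0,0]},{"linear":[0,0,-4],"delta_rot":[0,0,0]},{"linear":[0,0,-2],"delta_rot":[0,0,0]},{"linear":[0,0,0],"delta_rot":[0,0,0]}]'
python3 -c "
from h import *
to(.493,-.389,.19)"
```

```text
time: 29.87
ee_pos: [0.4055, 0.1967, 0.0281]
ee_rot: [3.14, 0.001, 2.064]
wrist_force: [-0.1, 0.5, 0.7]
gripper_width: 0.82
grasp_force: 0.0
time: 30.45
ee_pos: [0.4052, 0.1966, 0.0276]
ee_rot: [3.141, 0.0, 2.064]
wrist_force: [-0.4, -0.1, 6.0]
gripper_width: 0.625
grasp_force: 15.0
time: 31.12
ee_pos: [0.4062, 0.1968, 0.2713]
ee_rot: [3.134, 0.002, 2.064]
wrist_force: [-0.5, 0.9, -0.4]
gripper_width: 0.628
grasp_force: 15.0
t 31.12 pos [0.4062 0.1968 0.2713] rot [1.7957e+02 1.3000e-01 1.1825e+02] shift cm [-55.7  -20.14   8.11] j [ 0.19  0.12  1.65  0.    1.36 -0.3 ]
```

```bash
python3 -m jog '[{"linear":[-1.7,-0.6,0],"delta_rot":[0,0,0]},{"linear":[-3.5,-1.25,0],"delta_rot":[0,0,0]},{"linear":[-3.5,-1.25,0],"delta_rot":[0,0,0]},{"linear":[-3.5,-1.25,0],"delta_rot":[0,0,0]},{"linear":[-3.5,-1.25,0],"delta_rot":[0,0,0]},{"linear":[-3.5,-1.25,0],"delta_rot":[0,0,0]},{"linear":[-3.5,-1.25,0],"delta_rot":[0,0,0]},{"linear":[-3.5,-1.25,0],"delta_rot":[0,0,0]}]'
python3 -m jog '[{"linear":[-3.5,-1.25,0],"delta_rot":[0,0,0]},{"linear":[-3.5,-1.25,0],"delta_rot":[0,0,0]},{"linear":[-3.5,-1.25,0],"delta_rot":[0,0,0]},{"linear":[-3.5,-1.25,0],"delta_rot":[0,0,0]},{"linear":[-3.5,-1.25,0],"delta_rot":[0,0,0]},{"linear":[-3.5,-1.25,0],"delta_rot":[0,0,0]},{"linear":[-3.5,-1.25,0],"delta_rot":[0,0,0]},{"linear":[-3.5,-1.25,0],"delta_rot":[0,0,0]}]'
python3 -m jog '[{"linear":[-1.5,-0.8,0],"delta_rot":[0,0,0]},{"linear":[0,0,2],"delta_rot":[0,0,0]},{"linear":[0,0,4],"delta_rot":[0,0,0]},{"linear":[0,0,2],"delta_rot":[0,0,0]},{"linear":[0,0,0],"delta_rot":[0,0,0]},{"linear":[0,0,0],"delta_rot":[0,0,0]},{"linear":[0,0,0],"delta_rot":[0,0,0]},{"linear":[0,0,0],"delta_rot":[0,0,0]}]'
python3 - <<'E'
from h import *
C=cam('wrist'); im=eyes.capture('wrist')[:,:,::-1].copy(); cv2.imwrite('pics/w13.png',im)
print(inhand(im,C,.028,.0235))
print(fitcircles(im,C,(.493,-.389),.124,[.026,.029])); to(.493,-.389,.1256)
E
```

```text
time: 31.78
ee_pos: [0.446, -0.0802, 0.2658]
ee_rot: [-3.14, -0.002, 2.063]
wrist_force: [1.0, 0.2, 0.6]
gripper_width: 0.631
grasp_force: 15.0
time: 32.45
ee_pos: [0.4906, -0.3741, 0.2652]
ee_rot: [-3.141, -0.003, 2.063]
wrist_force: [0.5, 0.0, -0.4]
gripper_width: 0.625
grasp_force: 15.0
time: 33.12
ee_pos: [0.4915, -0.3899, 0.189]
ee_rot: [3.141, 0.003, 2.064]
wrist_force: [-0.2, 0.8, -0.5]
gripper_width: 0.629
grasp_force: 15.0
(array([ 2.2, -1.1]), 95.8)
(array([ 0.493, -0.389]), 278.2)
t 33.17 pos [ 0.4914 -0.3899  0.1888] rot [1.7997e+02 1.5000e-01 1.1825e+02] shift cm [0.02 0.18 6.32] j [-0.86  0.58  1.24 -0.    1.33 -1.35]
```

```bash
python3 -m jog '[{"linear":[0,0.15,1],"delta_rot":[0,0,0]},{"linear":[0,0,1.5],"delta_rot":[0,0,0]},{"linear":[0,0,1],"delta_rot":[0,0,0]},{"linear":[0,0,1],"delta_rot":[0,0,0]},{"linear":[0,0,0.7],"delta_rot":[0,0,0]},{"linear":[0,0,0.5],"delta_rot":[0,0,0]},{"linear":[0,0,0.3],"delta_rot":[0,0,0]},{"linear":[0,0,0],"delta_rot":[0,0,0]}]'
python3 -m jog '[{"linear":[0,0,0],"delta_rot":[0,0,0]},{"linear":[0,0,0],"delta_rot":[0,0,0]}]'
python3 -c "
from h import *
to(.493,-.389,.1256)"
```

```text
time: 33.83
ee_pos: [0.4922, -0.3888, 0.1268]
ee_rot: [-3.141, -0.0, 2.064]
wrist_force: [-0.3, -0.0, -0.1]
gripper_width: 0.626
grasp_force: 15.0
time: 34.0
ee_pos: [0.4925, -0.389, 0.1277]
ee_rot: [3.141, 0.001, 2.064]
wrist_force: [-1.2, 0.2, -1.9]
gripper_width: 0.63
grasp_force: 15.0
t 34.0 pos [ 0.4925 -0.389   0.1277] rot [1.7999e+02 5.0000e-02 1.1824e+02] shift cm [-0.03  0.05  0.21] j [-0.85  0.63  1.31  0.    1.2  -1.35]
```

```bash
python3 -m jog '[{"linear":[0,0.05,0.1],"delta_rot":[0,0,0]},{"linear":[0,0,0.1],"delta_rot":[0,0,0]},{"linear":[0,0,0],"delta_rot":[0,0,0]},{"linear":[0,0,0],"delta_rot":[0,0,0]}]'
python3 -m jog '[{"linear":[0,0,0],"delta_rot":[0,0,0]},{"linear":[0,0,0],"delta_rot":[0,0,0]},{"linear":[0,0,0],"delta_rot":[0,0,0]},{"linear":[0,0,0],"delta_rot":[0,0,0]},{"linear":[0,0,-1],"delta_rot":[0,0,0]},{"linear":[0,0,-3],"delta_rot":[0,0,0]},{"linear":[0,0,-4],"delta_rot":[0,0,0]},{"linear":[0,0,-4],"delta_rot":[0,0,0]}]' 0.85
python3 -m jog '[{"linear":[0,0,-4],"delta_rot":[0,0,0]},{"linear":[3,0,-1],"delta_rot":[0,0,0]},{"linear":[3,0,0],"delta_rot":[0,0,0]},{"linear":[3,0,0],"delta_rot":[0,0,0]},{"linear":[2,0,0],"delta_rot":[0,0,0]},{"linear":[0,0,0],"delta_rot":[0,0,0]},{"linear":[0,0,0],"delta_rot":[0,0,0]},{"linear":[0,0,0],"delta_rot":[0,0,0]}]'
python3 - <<'E'
from h import *
C=cam('wrist'); im=eyes.capture('wrist')[:,:,::-1].copy(); cv2.imwrite('pics/w14.png',im)
for n,g,z,r in [('b1',(.403,-.217),.104,.016),('b2',(.4298,-.268),.118,.02),('b3',(.4598,-.325),.132,.024),('b4',(.493,-.389),.146,.028)]:
    print(n,'seated',fitcircles(im,C,g,z,[r]),'proud',fitcircles(im,C,g,z+.01,[r]))
q=proj('',[[.4298,-.268,.11]],C)[0].astype(int)
cv2.imwrite('pics/w14c.png',cv2.resize(im[max(q[1]-90,0):q[1]+140,q[0]-80:q[0]+80],None,fx=2.6,fy=2.6))
E
```

```text
time: 34.33
ee_pos: [0.4928, -0.3886, 0.1254]
ee_rot: [3.141, 0.0, 2.064]
wrist_force: [0.4, -0.5, 0.0]
gripper_width: 0.624
grasp_force: 15.0
time: 35.0
ee_pos: [0.4924, -0.3882, 0.2471]
ee_rot: [-3.141, -0.001, 2.064]
wrist_force: [0.1, -0.5, 0.4]
gripper_width: 0.851
grasp_force: 0.0
time: 35.67
ee_pos: [0.4409, -0.2923, 0.2957]
ee_rot: [3.141, 0.001, 2.063]
wrist_force: [-0.6, -0.2, -0.1]
gripper_width: 0.849
grasp_force: 0.0
b1 seated (array([ 0.4087, -0.215 ]), 108.3) proud (array([ 0.4078, -0.2165]), 111.6)
b2 seated (array([ 0.4298, -0.2675]), 166.3) proud (array([ 0.4295, -0.265 ]), 150.1)
b3 seated (array([ 0.4595, -0.3247]), 162.4) proud (array([ 0.4588, -0.3215]), 137.6)
b4 seated (array([ 0.4925, -0.389 ]), 109.8) proud (array([ 0.4897, -0.3843]), 91.0)
```

View pics/w14c.png

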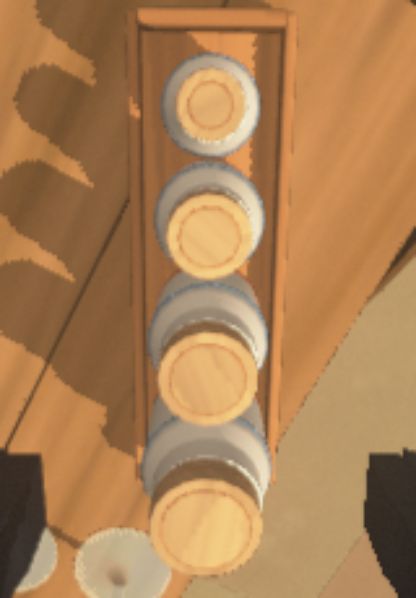

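All four bungs are seated, centred and in order of size: crop (210,103), (210,233), (208,378) and (207,525). The gripper is clear, so I'm handing in.

```bash
python3 -c "
from bench import manip
print(manip.close_job())"
```

```text
the job is handed in; nothing more can be done
None
```

The job is handed in at about 36 s: all four bungs are in their matching flasks, smallest to largest, and the last wrist picture shows them seated and upright; the hand-in call returned no verdict.

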